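Space a narrow spot plate and hold it flush to the fence for a photograph

ROBOT

A 6-joint arm with a two-finger parallel gripper is mounted at the origin on the work surface. World frame = base frame: x ahead of the robot, y to its left, z up, the work surface at z = 0. Lengths are in m, angles in rad, forces in N, time in s.
With the tool pointing down it reaches from about 0.325 to 0.925 m from the base axis. Payload 3.1 kg.
Tool frame: the origin (TCP) lies on the mounting face of the last link; the fingertips stand 173 mm ahead of it and the grasp point (between the pads) lies 155 mm ahead of it; z points along the fingers, y is the line along which they close (so a half turn about z gives the same grasp; the last joint's range is limited). The gripper opens to 85 mm and grips with 20 to 120 N. Pads are 22 mm wide; open, the fingers measure 114 mm over their backs; the gripper's body (76 mm by 85 mm) begins 54 mm behind the grasp point. The pads swing forward as they close: fully open they stand 13 mm farther back than shut.
Start: joints at [-1.367, 0.217, 1.613, -0, 1.311, -0.112], TCP at [0.194, -0.594, 0.405] pointing down, gripper open.
Joint ranges: [-2.75, 2.75], [-0.78, 2.1], [0.31, 2.55], [-1.13, 4.27], [0.13, 2.63], [-2.58, 2.58]. Speed limits (rad/s): [2.79, 2.79, 3.14, 3.14, 3.14, 3.14].

INTERFACE

Orientations are given as a unit quaternion [w, x, y, z].
In Python, from cell import arm gives the robot as it stands. The module is installed in compiled form; this text tells all that it offers.
- The arm moves only by the tool drive_tool, never from a script. Its argument "deltas" is a list of rows, each a list of 7 numbers: the shift along the tool's x, y, z in m, then the turn, a rotation vector about the tool's x, y, z in rad, then the closure, from 0 (fully open) to 1 (shut). In form: [[tx, ty, tz, ax, ay, az, gripper], ...]. A call has 1 to 10 rows; each row is the pose to reach, as a shift and turn from the pose commanded when the call began, along the tool's axes at that moment; what a row does not reach only later rows make up. A row lasts 1/12 s, in which the tool goes at most 41.7 mm and 7.16 degrees, less where a joint would pass 70% of its speed; a pose out of reach is approached as far as the arm can. A call with a gripper value outside its range is refused whole. The fingers move at their own pace and stop on an object; "force" is the grip in N (left out, the last holds). Time passes only in rows, so rows that repeat a pose let the fingers close. It gives the time, the measured TCP pose, the force, the opening and the grip force at its end, in the units of the state.
- arm.state(): the state, without advancing time (a new reading comes with each control period).
- arm.read_camera(name): name is "scene" or "top"; returns a dict with "img" (384x512x3 uint8, blue, green, red), "K" (3x3 intrinsics, pixels), "R" (3x3) and "t" (3): a world point X has camera coordinates R X + t. Camera axes: x right, y down, z forward; pixel columns grow to the right and rows downward; lengths in m; the calibration is good to about 2 mm. A picture is of the moment at which its call begins. There is no depth.
- arm.sign_off(): hands the job in; it is judged then, once.
Trained networks look in the newest picture that a camera, given by its name, has taken for a name from the list of things; names that differ only in an ending like _2 or _b are one class to them, and where a whole thing is asked for, a point or a joint stands for the part that bears it (a point fixed in the world has none). Each returns a list of dicts, best first, with "confidence" (0 to 1); they miss things now and then, are a little off and sometimes report something else, mostly with a low value. They report only what shows in the picture. A call takes as long as a camera call. They do not tell look-alikes from the thing itself.
- arm.cut_out(camera, thing): "pixels" (384x512 bool, what is visible of it) and "pixel" ([row, column] in pixels, amid what is visible of it).
The state is a dict: "time_s": time; "joints": joint angles; "dq": joint speeds; "tau": joint torques, N m; "ee_pos": TCP position; "eef_rot": TCP orientation; "ft_force": force on the tool from outside, world axes, zero at the start; "wrist_torque": the same for the moment, N m; "finger_gap": opening from 0.0 (shut) to 1.0 (fully open); "grip_force": force on a finger pad.
Only numpy, scipy, OpenCV 4.12 (cv2) and the standard library are available. Lean on these libraries where they do the work, as an engineer would, in place of code of your own. Each camera call takes 0.05 s, during which the arm holds its last target. There are 200 camera calls.

TASK

Two white ceramic spot plates lie in the two photo cradles, and only one of them, the narrower plate, leaves a gap wide enough for the thin grey spacer. Pick up the thin upright spacer (not the thick block), lower it upright into that wide gap, at about the middle of the plate's edge and down to within a few millimetres of the cradle floor, and with it push the plate gently until it lies flat and flush against the cradle's tall fence. Finish while still gripping the spacer and pressing the plate steadily against the fence; keep the fingers off both plates, do not shift the other plate, and leave everything else where it is.

Things in the scene. Friction and masses are not known exactly. Their poses are not given: they have to be found in the camera images.
- cradle_a: Fixed photo cradle with the narrower plate (may be the left or right one). 116 x 114 (y) mm, origin under its centre at bench height. Floor 8 mm up; bay 90 mm wide in y, from the low stop (face at y -45 mm, top 26 mm up) to the tall fence (face at y +45 mm, top 36 mm up); side rails at x +-50 mm, tops 14 mm up. Plate starts 3-9 mm short of the fence, leaving 21-27 mm to the low stop.
- fence_a: The tall fence of cradle a, an upright aluminium bar 116 (x) x 12 (y) x 36 (z) mm, rigid with the cradle; origin under its centre at bench height; the plate meets its -y face, 6 mm from the origin. Its axes are those of the cradle.
- cradle_b: The fixed photo cradle that holds the wider plate: same make, size, origin and axes as cradle a, tall fence at +y. The wider plate leaves only 3 to 9 mm at either side.
- plate_a: A loose flat white ceramic spot plate with shallow round wells, 60 mm wide in y, 90 mm long in x, 16 mm thick, about 200 g, lying on the floor of cradle a (its top 24 mm above the bench). The narrower of the two (two columns of wells); origin at the centre of its underside, y across its width. Sliding it along the floor takes 1 to 3 N.
- plate_a_mid (a point): The centre of the narrower plate, 8 mm above its underside; axes as the plate. Flush against the fence it lies 15 mm to +y of the cradle's centre.
- plate_b_mid (a point): A loose flat white ceramic spot plate with shallow round wells, 78 mm wide in y, 90 mm long in x, 16 mm thick, about 260 g, lying on the floor of cradle b (its top 24 mm above the bench). The wider of the two (three columns of wells). This point is its centre, 8 mm above its underside. To be left alone.
- spacer: The spacer: a plain grey plastic slab standing upright on the bench, 50 mm long (x), 12 mm thick (y), 60 mm tall (z), about 50 g; origin at the centre of its underside.
- spacer_mid (a point): The centre of the spacer, 30 mm above its underside; its y axis runs through the 12 mm thickness, z up. Standing in the cradle its top is 44 mm above the plate's top, so that fingers gripping its upper 35 mm stay clear of the plate.
- block_mid (a point): Bystander: a thick grey plastic block like the spacer but 34 mm thick (50 x 34 x 60 mm), too thick for any gap; it stands near the spacer, and the two may change places. This point is its centre, 30 mm up.
- dish: Bystander: clear round dish, 60 mm across, 14 mm high; origin at the centre of its underside.
- dropper: Bystander: small amber bottle, 36 mm across, 85 mm tall; origin at the centre of its underside.
- beaker: Bystander: glass beaker, 60 mm across, 75 mm tall; origin at the centre of its underside.
- slidebox: Bystander: flat slide box, 70 (x) x 160 (y) x 34 mm; origin at the centre of its underside.
- timer: Bystander: flat white bench timer, 60 x 65 x 18 mm; origin at the centre of its underside.
- plate_b: A loose flat white ceramic spot plate with shallow round wells, 78 mm wide in y, 90 mm long in x, 16 mm thick, about 260 g, lying on the floor of cradle b (its top 24 mm above the bench). The wider of the two (three columns of wells). Origin at the centre of its underside.
There are look-alikes about, which are no part of the job. Of the things that look like the spacer, the largest one is meant.

How it is judged:
By the outcome, as a careful person would: the job done as asked, in the order asked, and still so for the second after the job is handed in, while the arm keeps its last pose, push and grip.
It also fails if it takes over 45 s, if anything falls off the work surface, if the arm or the gripper's body presses on something with over 40 N, if the wrist force passes 120 N, or if a joint passes its speed limit or range.

## Working session

There is one attempt and no reset: what is moved stays moved. The work goes in short steps, Python scripts to look and compute and a tool call to move; the robot and the scene stay as the last step left them, time stands still between calls to the robot, and variables do not carry over. Pictures are saved under pics/ and viewed, at most 10 in all, crops included, and the job is handed in when it is done.

Besides the shell and the picture viewer there is one more tool, called after "Emit:" as name([rows], argument=value, ...), one row to a line, values as JSON. drive_tool: Moves the arm, as the interface text tells. Its arguments: {"type":"object","properties":{"deltas":{"type":"array","items":{"type":"array","items":{"type":"number"}}},"force":{"type":"number"}},"required":["deltas"]}

```bash
mkdir -p pics
python3 - <<'E'
from cell import arm
import cv2,numpy as np
s=arm.state();print(s)
for c in("scene","top"):
    d=arm.read_camera(c);cv2.imwrite(f"pics/{c}0.png",d["img"]);print(c,d["K"].tolist(),d["R"].round(4).tolist(),d["t"].tolist())
    np.savez(f"{c}.npz",**d)
    for t in("spacer","block_mid","plate_a","plate_b","cradle_a","fence_a"):
        for r in arm.cut_out(c,t): print(c,t,round(r["confidence"],2),r["pixel"],r["pixels"].sum())
E
```

```text
{'time_s': 0.0, 'joints': array([-1.36719173e+00,  2.17752011e-01,  1.61494721e+00,  2.94709314e-05,
        1.31130413e+00, -1.12193246e-01]), 'dq': array([ 1.48246565e-04, -2.80800908e-05, -4.49886532e-04,  1.67092128e-04,
       -8.74378284e-05,  4.63311979e-04]), 'tau': array([-4.29358543e-04, -3.96843481e+01, -3.03852582e+01, -3.59015603e-04,
        9.69071465e-03,  5.35388651e-06]), 'ee_pos': array([ 0.19405492, -0.59368122,  0.40336228]), 'eef_rot': array([-1.20473794e-03,  9.87559724e-01,  1.57239749e-01, -4.08492908e-05]), 'ft_force': array([-0.46750026,  0.41775621, -0.80958301]), 'wrist_torque': array([ 0.0219217 ,  0.01755448, -0.01214222]), 'grip_force': 0.0, 'finger_gap': 1.0001546862646644}
scene [[424.58140991160684, 0.0, 255.20879873351842], [0.0, 424.58140991160684, 191.20773481291369], [0.0, 0.0, 1.0]] [[-0.5399, 0.8416, 0.0149], [0.5436, 0.3621, -0.7572], [-0.6427, -0.4007, -0.653]] [0.2967466999272524, -0.30281144609347677, 1.374308278649859]
scene spacer 0.63 [127.8, 187.8] 327
scene spacer 0.59 [131.0, 160.7] 135
scene spacer 0.45 [120.6, 206.6] 157
scene spac
[... 370 characters left out ...]
258.09353134620346], [0.0, 347.24642528441234, 189.63908178161984], [0.0, 0.0, 1.0]] [[-0.0261, -0.9996, -0.0143], [-0.9942, 0.0274, -0.1044], [0.1047, 0.0115, -0.9944]] [0.041678966307536605, 0.6018058865007332, 0.9566143238805076]
top spacer 0.66 [263.0, 365.9] 78
top spacer 0.52 [248.9, 154.5] 358
top spacer 0.48 [234.2, 365.4] 190
top spacer 0.48 [219.6, 383.7] 88
top block_mid 0.89 [187.9, 355.2] 307
top block_mid 0.55 [135.6, 311.5] 468
top plate_a 0.83 [218.5, 282.8] 676
top plate_a 0.62 [217.3, 219.3] 833
top plate_b 0.83 [218.5, 282.8] 676
top plate_b 0.62 [217.3, 219.3] 833
top cradle_a 0.97 [226.3, 209.2] 671
top cradle_a 0.68 [224.3, 295.1] 938
top fence_a 0.52 [218.1, 268.6] 160
```

Run:
```python
import cv2
t=cv2.imread("pics/top0.png");s=cv2.imread("pics/scene0.png")
cv2.imwrite("pics/top1.png",cv2.resize(t[110:290,130:410],(784,504),interpolation=cv2.INTER_CUBIC))
cv2.imwrite("pics/scene1.png",cv2.resize(s[80:280,130:410],(784,560),interpolation=cv2.INTER_CUBIC))
```

```text
(no output)
```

View pics/top1.png

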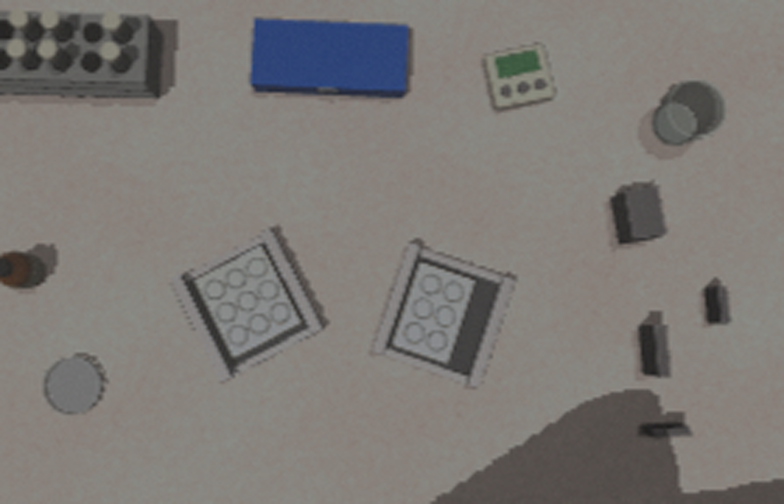

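View pics/scene1.png

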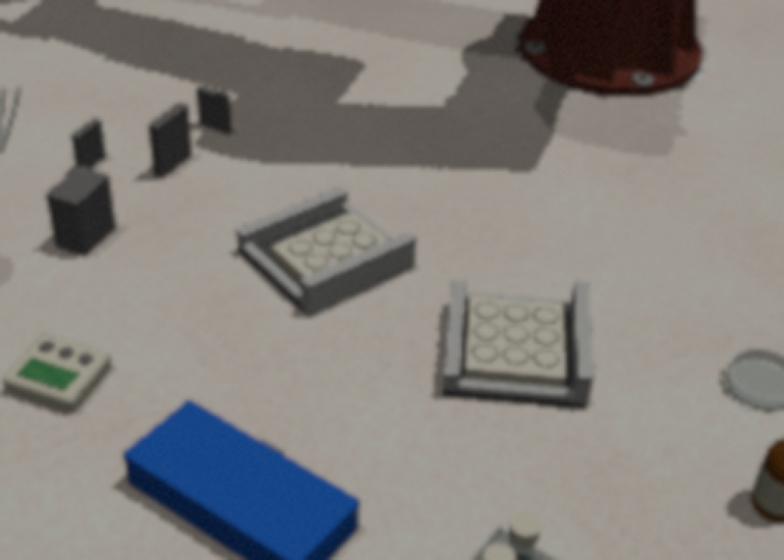

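```bash
cat > fit.py <<'E'
from cell import arm
import cv2,numpy as np
from scipy.optimize import minimize
S=4
def box(x0,x1,y0,y1,z0,z1): return np.array([[x,y,z] for x in(x0,x1) for y in(y0,y1) for z in(z0,z1)])/1000
SP=[box(-25,25,-6,6,0,60)]
CR=[box(-58,58,-57,57,0,8),box(-58,58,45,57,0,36),box(-58,58,-57,-45,0,26),box(-58,-50,-45,45,0,14),box(50,58,-45,45,0,14)]
PL=[box(-45,45,-30,30,8,24)]
def sil(d,boxes,p):
    c,s=np.cos(p[2]),np.sin(p[2]);Rz=np.array([[c,-s,0],[s,c,0],[0,0,1]])
    m=np.zeros((384*S,512*S),np.uint8)
    for b in boxes:
        X=b@Rz.T+[p[0],p[1],0];q=X@d["R"].T+d["t"];q=q@d["K"].T;uv=q[:,:2]/q[:,2:]
        h=cv2.convexHull(((uv+.5)*S-.5).astype(np.float32))
        cv2.fillConvexPoly(m,np.round(h*16).astype(np.int32),1,shift=4)
    return cv2.resize(m.astype(np.float32),(512,384),interpolation=cv2.INTER_AREA)
def fit(views,boxes,p0):
    f=lambda p:sum(np.abs(sil(d,boxes,p)-m).sum()/m.sum() for d,m in views)
    r=min((minimize(f,p0,method="Nelder-Mead",options=dict(initial_simplex=np.array(p0)+s*np.array([[0,0,0],[.01,0,0],[0,.01,0],[0,0,.15]]),xatol=1e-5,fatol=1e-5)) for s in(1,-1,.4)),key=lambda r:r.fun)
    return r.x,r.fun
def mask(cam,thing,pix):
    c=[r for r in arm.cut_out(cam,thing) if np.hypot(*(np.array(r["pixel"])-pix))<14]
    return c[0]["pixels"] if c else np.zeros((384,512),bool)
def ray(d,pix,z):
    v=np.linalg.inv(d["K"])@[pix[1],pix[0],1];o=-d["R"].T@d["t"];w=d["R"].T@v
    return o+w*(z-o[2])/w[2]
E
python3 - <<'E'
from fit import *
D={c:dict(np.load(c+".npz")) for c in("scene","top")}
pix=dict(spacer=dict(scene=(128,188),top=(234,365)),cradle=dict(scene=(174,245),top=(224,295)),plate=dict(scene=(167,245),top=(218,283)))
M={}
for c in D:
    M["spacer",c]=mask(c,"spacer",pix["spacer"][c])
    p=mask(c,"plate_a",pix["plate"][c]);M["plate",c]=p
    M["cradle",c]=mask(c,"cradle_a",pix["cradle"][c])|p|mask(c,"fence_a",pix["plate"][c])
ov={c:D[c]["img"].copy() for c in D}
for n,b,z,y in(("spacer",SP,.04,-.05),("cradle",CR,.02,-.33),("plate",PL,.02,-.33)):
    p0=[*ray(D["top"],pix[n]["top"],z)[:2],y];print(n,p0, ray(D["scene"],pix[n]["scene"],z)[:2])
    for cs in(("top",),("scene",),("top","scene")):
        x,e=fit([(D[c],M[n,c].astype(np.float32)) for c in cs],b,p0);print(n,cs,x.round(4),round(e,3))
    for c in D:
        m=(sil(D[c],b,x)>.5).astype(np.uint8);k=cv2.findContours(m,0,1)[0];cv2.drawContours(ov[c],k,-1,(0,0,255) if n!="plate" else (0,255,0),1)
a=cv2.resize(ov["top"][180:280,255:405],(780,520),interpolation=0);cv2.imwrite("pics/ovt.png",a)
a=cv2.resize(ov["scene"][95:205,150:290],(763,600),interpolation=0);cv2.imwrite("pics/ovs.png",a)
E
```

```text
spacer [np.float64(0.47000615898229736), np.float64(-0.26774823317559776), -0.05] [ 0.4745577  -0.26506356]
spacer ('top',) [ 0.4681 -0.2661  0.0467] 0.073
spacer ('scene',) [ 0.4664 -0.2631  0.0698] 0.058
spacer ('top', 'scene') [ 0.4677 -0.2649  0.0789] 0.249
cradle [np.float64(0.5027327634724601), np.float64(-0.07681887052730782), -0.33] [ 0.53429712 -0.03972867]
cradle ('top',) [ 0.5085 -0.057  -0.3631] 0.051
cradle ('scene',) [ 0.5077 -0.0541 -0.3718] 0.075
cradle ('top', 'scene') [ 0.5087 -0.056  -0.3587] 0.147
plate [np.float64(0.5206532815316651), np.float64(-0.04327394570742774), -0.33] [ 0.51105832 -0.05524097]
plate ('top',) [ 0.512  -0.0484 -0.3384] 0.046
plate ('scene',) [ 0.5052 -0.0537 -0.0639] 0.423
plate ('top', 'scene') [ 0.5107 -0.0481 -0.3196] 0.519
```

View pics/ovt.png

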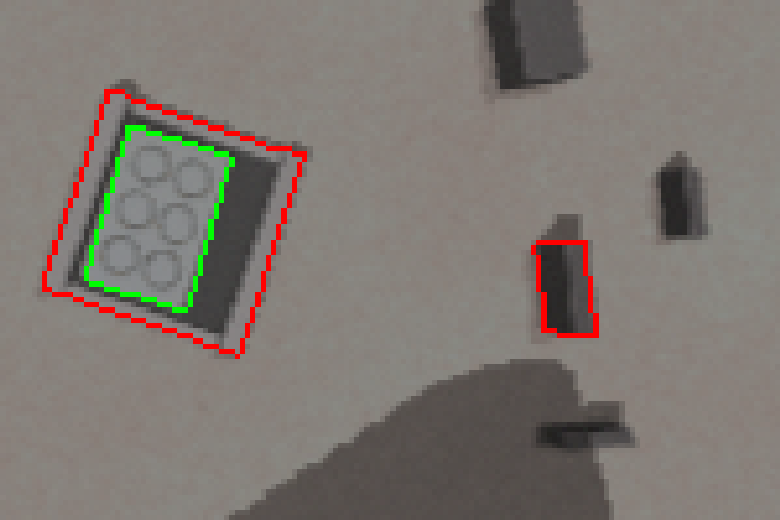

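View pics/ovs.png

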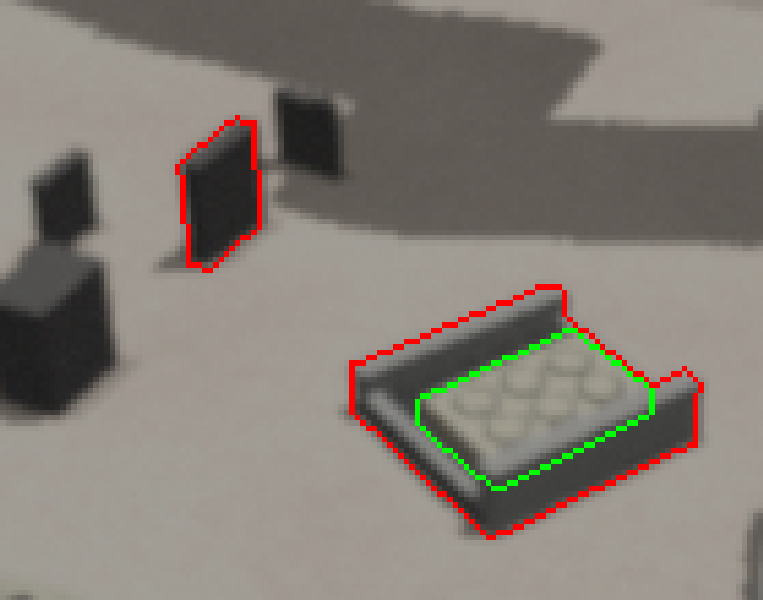

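The images show the narrow plate's cradle on the right, with its fence at image left. The spacer is the largest of the three thin slabs, at about (234, 365) in the top view. The fits agree with the given sizes: the plate is about 6 mm short of the fence and the gap is about 24 mm.

```bash
cat > go.py <<'E'
import sys,numpy as np
from cell import arm
from scipy.spatial.transform import Rotation as Ro
def to(x,y,z,th):
    s=arm.state();q=s["eef_rot"];R=Ro.from_quat([q[1],q[2],q[3],q[0]])
    T=Ro.from_matrix(np.array([[np.cos(th),np.sin(th),0],[np.sin(th),-np.cos(th),0],[0,0,-1]]))
    print("shift",R.inv().apply(np.array([x,y,z])-s["ee_pos"]).round(4),"turn",(R.inv()*T).as_rotvec().round(4),"F",s["ft_force"].round(2),"t",round(s["time_s"],2),"gap",round(s["finger_gap"],3),"grip",s["grip_force"],"j",s["joints"].round(2))
if __name__=="__main__": to(*map(float,sys.argv[1:]))
E
python3 go.py .4675 -.265 .29 .062
```

```text
shift [ 0.362  -0.2279  0.1147] turn [0.     0.     0.2538] F [ 0.29 -0.67 -0.43] t 1.1 gap 0.999 grip 0.0 j [-1.37  0.22  1.61 -0.    1.31 -0.11]
```

Emit:
drive_tool([
  [0.036,-0.023,0,0,0,0.025,0.3],
  [0.072,-0.046,0,0,0,0.05,0.5],
  [0.108,-0.068,0,0,0,0.075,0.55],
  [0.144,-0.091,0,0,0,0.1,0.55],
  [0.18,-0.114,0,0,0,0.13,0.55],
  [0.217,-0.137,0.01,0,0,0.15,0.55],
  [0.253,-0.16,0.03,0,0,0.18,0.55],
  [0.29,-0.182,0.05,0,0,0.2,0.55],
  [0.326,-0.205,0.08,0,0,0.23,0.55],
  [0.362,-0.228,0.11,0,0,0.254,0.55],
], force=40)

```text
time_s: 1.93
ee_pos: [0.4479, -0.2888, 0.3173]
eef_rot: [0.001, 1.0, 0.03, 0.001]
ft_force: [1.1, -1.1, -0.3]
finger_gap: 0.448
grip_force: 0.0
```

Emit:
drive_tool([
  [0,0,0,0,0,0,0.55],
  [0,0,0,0,0,0,0.55],
  [0,0,0,0,0,0,0.55],
  [0,0,0,0,0,0,0.55],
])

```text
time_s: 2.27
ee_pos: [0.4466, -0.2916, 0.3183]
eef_rot: [0.001, 1.0, 0.03, 0.001]
ft_force: [0.9, -0.0, 0.6]
finger_gap: 0.451
grip_force: 0.0
```

```bash
python3 go.py .4675 -.265 .29 .062
python3 - <<'E'
from fit import *
d=arm.read_camera("scene");t=arm.read_camera("top")
a=d["img"][40:190,90:290];b=t["img"][160:310,260:460]
cv2.imwrite("pics/h1.png",np.hstack([cv2.resize(a,(400,300),interpolation=2),cv2.resize(b,(400,300),interpolation=2)]))
E
```

```text
shift [ 0.0225 -0.0253  0.0283] turn [ 0.0022 -0.0016 -0.0012] F [ 0.93 -0.01  0.59] t 2.27 gap 0.451 grip 0.0 j [-0.71  0.11  1.9  -0.    1.12  0.8 ]
```

View pics/h1.png

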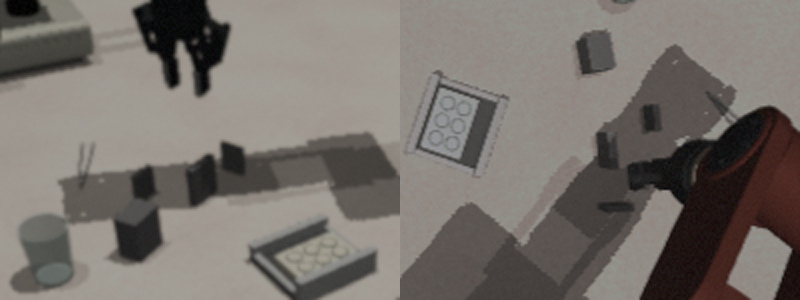

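The open gripper is hovering short of the spacer and nothing has moved. I'll finish the lateral move and then descend.

Emit:
drive_tool([
  [0.008,-0.008,0.01,0,0,0,0.55],
  [0.016,-0.017,0.02,0,0,0,0.55],
  [0.0225,-0.0253,0.028,0.002,-0.0016,0,0.55],
  [0.0225,-0.0253,0.028,0.002,-0.0016,0,0.55],
  [0.0225,-0.0253,0.028,0.002,-0.0016,0,0.55],
])

```text
time_s: 2.78
ee_pos: [0.4674, -0.2624, 0.2873]
eef_rot: [-0.002, 0.999, 0.032, -0.002]
ft_force: [0.1, 0.5, 0.3]
finger_gap: 0.448
grip_force: 0.0
```

```bash
python3 go.py .4675 -.265 .201 .062
```

```text
shift [0.0003 0.003  0.0863] turn [-0.004   0.0042  0.0017] F [0.12 0.47 0.28] t 2.78 gap 0.448 grip 0.0 j [-0.64  0.16  1.91  0.    1.07  0.86]
```

Emit:
drive_tool([
  [0,0.002,0.02,0,0,0,0.55],
  [0,0.002,0.04,0,0,0,0.55],
  [0,0.002,0.06,0,0,0,0.55],
  [0,0.002,0.075,0,0,0,0.55],
  [0,0.002,0.085,0,0,0,0.55],
  [0,0.002,0.085,0,0,0,0.55],
  [0,0.002,0.085,0,0,0,0.55],
])

```text
time_s: 3.37
ee_pos: [0.4674, -0.2655, 0.2037]
eef_rot: [-0.001, 1.0, 0.031, -0.001]
ft_force: [-0.6, 0.6, 1.1]
finger_gap: 0.451
grip_force: 0.0
```

Emit:
drive_tool([
  [0,0,0,0,0,0,0.7],
  [0,0,0,0,0,0,0.75],
  [0,0,0,0,0,0,0.8],
  [0,0,0,0,0,0,0.85],
  [0,0,0,0,0,0,0.9],
  [0,0,0,0,0,0,1],
  [0,0,0,0,0,0,1],
  [0,0,0,0,0,0,1],
  [0,0,0,0,0,0,1],
  [0,0,0,0,0,0,1],
], force=50)

```text
time_s: 4.2
ee_pos: [0.4681, -0.2658, 0.2049]
eef_rot: [-0.0, 1.0, 0.031, -0.0]
ft_force: [0.0, 0.6, 6.2]
finger_gap: 0.129
grip_force: 49.6
```

```bash
python3 go.py .4675 -.265 .201 .062
```

```text
shift [-0.0005 -0.0009  0.0039] turn [-0.0008  0.     -0.0002] F [0.01 0.61 6.23] t 4.2 gap 0.129 grip 49.63473916053772 j [-0.65  0.3   1.94  0.    0.91  0.86]
```

Emit:
drive_tool([
  [0,0,-0.015,0,0,0,1],
  [0,0,-0.03,0,0,0,1],
  [0,0,-0.05,0,0,0,1],
  [0,0,-0.07,0,0,0,1],
  [0,0,-0.07,0,0,0,1],
  [0,0,-0.07,0,0,0,1],
])

```text
time_s: 4.7
ee_pos: [0.4678, -0.2658, 0.2745]
eef_rot: [-0.0, 1.0, 0.031, -0.0]
ft_force: [-0.7, 0.9, -1.1]
finger_gap: 0.133
grip_force: 48.8
```

```bash
python3 go.py .496 -.087 .275 -.363
```

```text
shift [ 0.0392 -0.1767 -0.0005] turn [-5.000e-04  2.000e-04  4.248e-01] F [-0.68  0.94 -1.07] t 4.7 gap 0.133 grip 48.7625116109848 j [-0.65  0.19  1.92  0.    1.04  0.86]
```

Emit:
drive_tool([
  [0.004,-0.018,0,0,0,0.04,1],
  [0.01,-0.042,0,0,0,0.1,1],
  [0.015,-0.068,0,0,0,0.16,1],
  [0.021,-0.095,0,0,0,0.22,1],
  [0.027,-0.12,0,0,0,0.28,1],
  [0.032,-0.145,0,0,0,0.34,1],
  [0.037,-0.165,0,0,0,0.4,1],
  [0.039,-0.177,0,0,0,0.425,1],
  [0.039,-0.177,0,0,0,0.425,1],
  [0.039,-0.177,0,0,0,0.425,1],
])

```text
time_s: 5.53
ee_pos: [0.4947, -0.0859, 0.2724]
eef_rot: [-0.001, 0.984, -0.179, -0.003]
ft_force: [-0.3, -1.3, 0.0]
finger_gap: 0.129
grip_force: 48.8
```

Emit:
drive_tool([
  [0,0,0,0,0,0,1],
  [0,0,0,0,0,0,1],
  [0,0,0,0,0,0,1],
])

```text
time_s: 5.78
ee_pos: [0.4954, -0.0874, 0.2739]
eef_rot: [-0.001, 0.983, -0.181, -0.001]
ft_force: [0.2, -0.3, -0.5]
finger_gap: 0.13
grip_force: 48.8
```

```bash
python3 go.py .496 -.087 .275 -.363
python3 - <<'E'
from fit import *
d=arm.read_camera("scene");t=arm.read_camera("top")
print([(r["confidence"],r["pixel"],r["pixels"].sum()) for r in arm.cut_out("scene","spacer")])
print([(r["confidence"],r["pixel"],r["pixels"].sum()) for r in arm.cut_out("top","spacer")])
s=arm.state();p=[*s["ee_pos"][:2],-.363]
im=d["img"].copy(); it=t["img"].copy()
B=[SP[0]+[0,0,s["ee_pos"][2]-.205]]
for D,i in((d,im),(t,it)):
    for b,c,q in((B,(0,0,255),p),(CR,(0,255,255),[.508,-.056,-.363]),(PL,(0,255,0),[.512,-.0484,-.345])):
        cv2.drawContours(i,cv2.findContours((sil(D,b,q)>.5).astype(np.uint8),0,1)[0],-1,c,1)
f=lambda a:cv2.resize(a,(400,300),interpolation=cv2.INTER_NEAREST)
a=slice(110,215),slice(180,320);b=slice(180,270),slice(240,360)
cv2.imwrite("pics/h2.png",np.vstack([np.hstack([f(d["img"][a]),f(t["img"][b])]),np.hstack([f(im[a]),f(it[b])])]))
E
```

```text
shift [ 0.0004 -0.0006 -0.0011] turn [-0.0009  0.0026 -0.0013] F [ 0.18 -0.33 -0.55] t 5.78 gap 0.13 grip 48.80357086658478 j [-0.31  0.12  2.    0.    1.03  1.62]
[(0.7, [130.1, 164.5], np.int64(181)), (0.68, [136.4, 234.7], np.int64(293)), (0.66, [119.8, 207.3], np.int64(152))]
[(0.72, [227.0, 208.0], np.int64(845)), (0.59, [264.0, 367.5], np.int64(83)), (0.42, [220.2, 384.7], np.int64(105))]
```

View pics/h2.png

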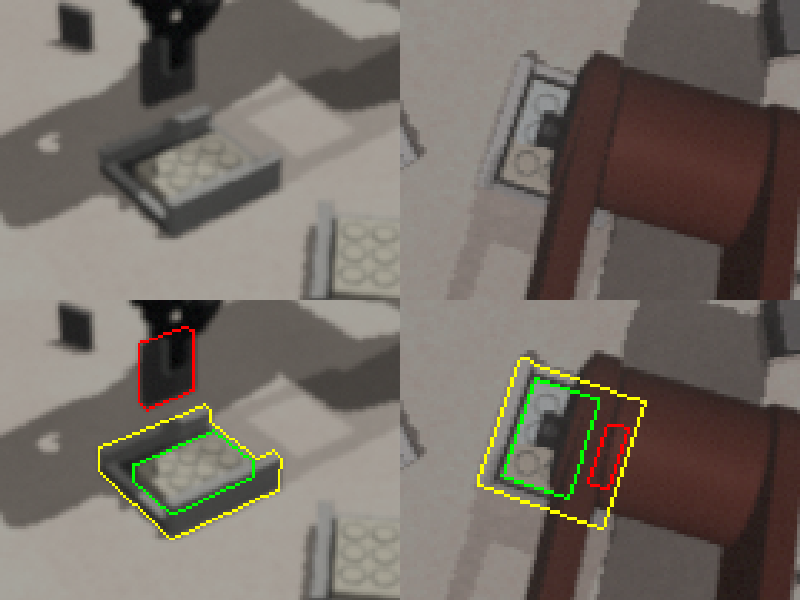

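The held spacer's outline matches the kinematic overlay within about 1 px, at scene pixel (136, 235), so camera and robot agree. It's over the gap, so I'll go down to just above the stop.

Emit:
drive_tool([
  [0,-0.001,0.01,0,0,0,1],
  [0,-0.001,0.02,0,0,0,1],
  [0,-0.001,0.03,0,0,0,1],
  [0,-0.001,0.038,0,0,0,1],
  [0,-0.001,0.038,0,0,0,1],
  [0,-0.001,0.038,0,0,0,1],
])

```text
time_s: 6.48
ee_pos: [0.4953, -0.0852, 0.2348]
eef_rot: [-0.001, 0.984, -0.181, -0.002]
ft_force: [-0.4, -0.1, -0.6]
finger_gap: 0.13
grip_force: 48.8
```

```bash
python3 go.py .4962 -.0862 .236 -.366
python3 - <<'E'
from fit import *
d=arm.read_camera("scene");np.savez("scene2.npz",**d)
s=arm.state();p=[*s["ee_pos"][:2],-.366]
im=d["img"].copy()
B=[SP[0]+[0,0,s["ee_pos"][2]-.205]]
for b,c,q in((B,(0,0,255),p),(CR,(0,255,255),[.508,-.0555,-.366]),([box(-50,50,-45,-20.7,8,8.1)],(0,255,0),[.508,-.0555,-.366])):
        cv2.drawContours(im,cv2.findContours((sil(d,b,q)>.5).astype(np.uint8),0,1)[0],-1,c,1)
f=lambda a:cv2.resize(a,(400,400),interpolation=cv2.INTER_NEAREST)
a=slice(120,210),slice(205,295)
cv2.imwrite("pics/h3.png",np.hstack([f(d["img"][a]),f(im[a])]))
E
```

```text
shift [ 0.0012  0.0006 -0.0012] turn [-0.001   0.0051  0.0029] F [-0.44 -0.14 -0.57] t 6.48 gap 0.13 grip 48.80074203014374 j [-0.31  0.18  2.01  0.    0.95  1.62]
```

View pics/h3.png

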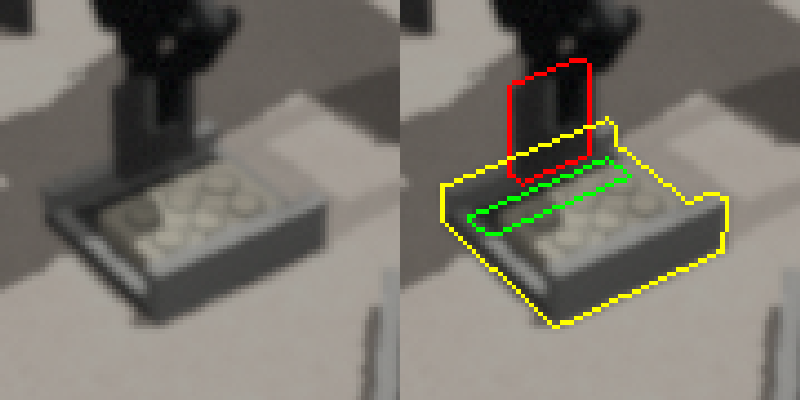

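Spacer bottom sits over the floor gap, between the stop and the plate. Lowering gently.

Emit:
drive_tool([
  [0.001,0,0.003,0,0,0,1],
  [0.001,0,0.006,0,0,0,1],
  [0.001,0,0.008,0,0,0,1],
  [0.001,0,0.008,0,0,0,1],
  [0.001,0,0.008,0,0,0,1],
])

```text
time_s: 6.95
ee_pos: [0.4967, -0.0858, 0.2281]
eef_rot: [-0.001, 0.984, -0.181, -0.001]
ft_force: [-0.2, 0.7, -1.3]
finger_gap: 0.131
grip_force: 48.8
```

Emit:
drive_tool([
  [0,0,0.003,0,0,0,1],
  [0,0,0.006,0,0,0,1],
  [0,0,0.009,0,0,0,1],
  [0,0,0.01,0,0,0,1],
  [0,0,0.01,0,0,0,1],
  [0,0,0.01,0,0,0,1],
])

```text
time_s: 7.45
ee_pos: [0.4967, -0.0858, 0.218]
eef_rot: [-0.001, 0.984, -0.181, -0.001]
ft_force: [-0.7, -0.0, 0.3]
finger_gap: 0.13
grip_force: 48.8
```

```bash
python3 go.py .4962 -.0862 .216 -.366
```

```text
shift [-0.0003  0.0006  0.002 ] turn [-0.0012  0.0027  0.0028] F [-0.73 -0.03  0.31] t 7.45 gap 0.13 grip 48.798760771751404 j [-0.31  0.21  2.02  0.    0.92  1.62]
```

Emit:
drive_tool([
  [0,0,0.001,0,0,0,1],
  [0,0,0.002,0,0,0,1],
  [0,-0.001,0.002,0,0,0,1],
  [0,-0.002,0.002,0,0,0,1],
  [0,-0.003,0.002,0,0,0,1],
  [0,-0.004,0.002,0,0,0,1],
  [0,-0.005,0.002,0,0,0,1],
  [0,-0.006,0.002,0,0,0,1],
  [0,-0.006,0.002,0,0,0,1],
])

```text
time_s: 8.2
ee_pos: [0.4989, -0.0801, 0.2162]
eef_rot: [-0.001, 0.984, -0.18, -0.001]
ft_force: [-0.1, -0.5, -0.2]
finger_gap: 0.134
grip_force: 48.8
```

Emit:
drive_tool([
  [0,-0.0005,0,0,0,0,1],
  [0,-0.001,0,0,0,0,1],
  [0,-0.0015,0,0,0,0,1],
  [0,-0.002,0,0,0,0,1],
  [0,-0.002,0,0,0,0,1],
])

```text
time_s: 8.62
ee_pos: [0.4996, -0.0784, 0.2162]
eef_rot: [-0.001, 0.984, -0.181, -0.001]
ft_force: [-0.1, -0.9, 0.3]
finger_gap: 0.131
grip_force: 48.9
```

Emit:
drive_tool([
  [0,-0.0005,0,0,0,0,1],
  [0,-0.001,0,0,0,0,1],
  [0,-0.0015,0,0,0,0,1],
  [0,-0.002,0,0,0,0,1],
  [0,-0.002,0,0,0,0,1],
])

```text
time_s: 9.03
ee_pos: [0.5004, -0.0764, 0.2162]
eef_rot: [-0.001, 0.984, -0.181, -0.001]
ft_force: [-0.0, -1.8, -0.0]
finger_gap: 0.13
grip_force: 48.9
```

Emit:
drive_tool([
  [0,-0.0005,0,0,0,0,1],
  [0,-0.001,0,0,0,0,1],
  [0,-0.001,0,0,0,0,1],
])

```text
time_s: 9.28
ee_pos: [0.5007, -0.0755, 0.2162]
eef_rot: [-0.001, 0.984, -0.181, -0.001]
ft_force: [-0.1, -1.5, 0.6]
finger_gap: 0.131
grip_force: 48.9
```

Emit:
drive_tool([
  [0,-0.0005,0,0,0,0,1],
  [0,-0.001,0,0,0,0,1],
  [0,-0.001,0,0,0,0,1],
])

```text
time_s: 9.53
ee_pos: [0.5009, -0.075, 0.2163]
eef_rot: [0.0, 0.984, -0.18, -0.001]
ft_force: [-2.0, -3.7, 0.2]
finger_gap: 0.134
grip_force: 49.1
```

Emit:
drive_tool([
  [0,-0.0005,0,0,0,0,1],
  [0,-0.001,0,0,0,0,1],
  [0,-0.001,0,0,0,0,1],
])

```text
time_s: 9.78
ee_pos: [0.5011, -0.0746, 0.2162]
eef_rot: [0.001, 0.984, -0.18, -0.001]
ft_force: [-3.1, -6.5, 1.4]
finger_gap: 0.129
grip_force: 49.2
```

Emit:
drive_tool([
  [0,-0.0005,0,0,0,0,1],
  [0,-0.001,0,0,0,0,1],
  [0,-0.001,0,0,0,0,1],
  [0,-0.001,0,0,0,0,1],
  [0,-0.001,0,0,0,0,1],
])

```text
time_s: 10.2
ee_pos: [0.5012, -0.0743, 0.2163]
eef_rot: [0.002, 0.984, -0.18, -0.002]
ft_force: [-3.4, -10.1, 2.0]
finger_gap: 0.127
grip_force: 49.3
```

```bash
python3 go.py .5005 -.0751 .216 -.363
python3 - <<'E'
from fit import *
print(arm.state()["wrist_torque"].round(2))
d=arm.read_camera("scene");t=arm.read_camera("top")
s=arm.state();im=d["img"].copy()
C=[.508,-.0555,-.366]
for b,c,q in(([SP[0]+[0,0,s["ee_pos"][2]-.205]],(0,0,255),[*s["ee_pos"][:2],-.363]),([box(-45,45,-15,45,24,24.1)],(0,255,0),C)):
    cv2.drawContours(im,cv2.findContours((sil(d,b,q)>.5).astype(np.uint8),0,1)[0],-1,c,1)
f=lambda a:cv2.resize(a,(400,300),interpolation=cv2.INTER_CUBIC)
a=slice(130,205),slice(200,300);b=slice(185,260),slice(240,340)
o=d["img"][120:270,200:400]
cv2.imwrite("pics/h4.png",np.vstack([np.hstack([f(d["img"][a]),f(t["img"][b])]),np.hstack([f(im[a]),f(o)])]))
E
```

```text
shift [-0.0004  0.001   0.0003] turn [0.0039 0.0028 0.0015] F [ -3.42 -10.07   2.01] t 10.2 gap 0.127 grip 49.33859825134277 j [-0.28  0.22  2.01 -0.    0.91  1.65]
[-1.77  0.77 -0.07]
```

View pics/h4.png

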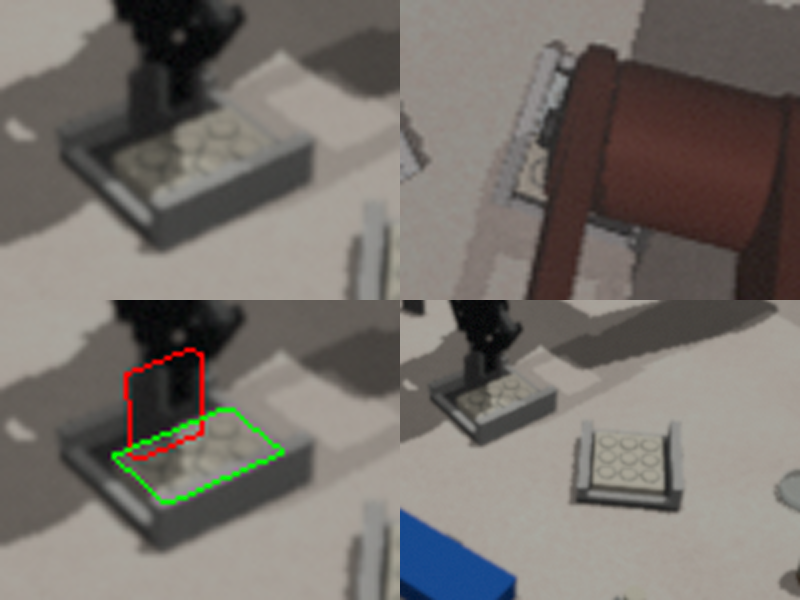

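Emit:
drive_tool([
  [0,0,0,0,0,0,1],
  [0,0,0,0,0,0,1],
  [0,0,0,0,0,0,1],
  [0,0,0,0,0,0,1],
  [0,0,0,0,0,0,1],
  [0,0,0,0,0,0,1],
])

```text
time_s: 10.8
ee_pos: [0.5012, -0.0743, 0.2163]
eef_rot: [0.002, 0.984, -0.18, -0.002]
ft_force: [-3.3, -9.9, 2.4]
finger_gap: 0.133
grip_force: 49.3
```

```bash
python3 -c "
from cell import arm
s=arm.state();print(s['ee_pos'],s['ft_force'],s['grip_force'])
print(arm.sign_off())"
```

```text
[ 0.50124097 -0.07430854  0.21625715] [-3.25739709 -9.91594141  2.36608079] 49.34333324432373
the job is handed in; nothing more can be done
None
```

Job handed in at about 10.8 s: the gripped spacer stands about 3 mm above the cradle floor and holds the narrower plate against the tall fence with about 10 N; the rising push force, the spacer's position and the last picture all point to it being flush, and I saw nothing else disturbed.

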